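# Send the full vial rack in and turn its tag

## Task

Three vial racks wait in the lanes of the sampler's loading bay, and the one with a vial in every cell is ready to run. With fingertips only, turn the hinged tag on its head right over so that it lies flat on the head block showing its other face, and push that rack along its lane until it is fully home against the stop at the rear. Do not grip, lift or press hard on the rack or its tag, and leave the other two racks, their tags and the things standing around as they are.

Things in the scene. Friction and masses are not known exactly. Their poses are not given: they have to be found in the camera images.
- bay: Loading bay, fixed, 320 mm wide (y). Origin on the bench; x runs along the lanes away from the operator, z up. Deck 12 mm thick, x -125 to +130 mm. Three lanes centred at y -100, 0, +100 mm, each 64 mm clear between guide rails 14 mm above the deck that begin at x = -105. Rubber stops at the rear: face at x = +130 mm; behind them a housing up to 125 mm high.
- full_rack: The full rack: loose, 205 x 60 mm, 0.8 kg, a grey head block towards the operator, then 2 x 5 cells each with a capped vial (top 68 mm above the rack's underside). Origin: centre of its underside, on the deck; axes as the bay's. It slides with dry friction along its lane, starts 25 to 40 mm short of home, and is home when its origin is at x = +27.5 mm in the bay's frame (rear end on the stop).
- full_head (a point): Centre of the flat vertical front face of the full rack's head block, 36 mm above the rack's underside (48 mm above the bench), 102.5 mm in front (-x) of its origin. The block is 60 mm wide, 62 mm deep behind this face, and its top is 72 mm above the underside.
- full_tag (a joint): Angle of the full rack's tag, a white plate 44 mm wide, 4 mm thick, hinged along y at the head's front upper edge. 0: sticks out level towards the operator, showing a ring; grows as the free edge rises and goes over away from the operator; 3.14: flat on the head, showing a disc and a bar. Starts at 0 to 0.3. The hinge is stiff: it stays where left; about 0.5 N at the free edge moves it.
- full_tag_hinge (a point): Middle of the hinge pin of the full rack's tag, in the plate's mid-thickness: in the rack's frame x = -97, y = 0, z = 76 mm (88 mm above the bench).
- full_tag_edge (a point): Middle of the free edge of the full rack's tag, 55 mm from the pin, in mid-thickness. At angle q it lies 55 cos q mm in front (-x of the rack) of the pin and 55 sin q mm above it. While the tag sticks out, only the deck and the bench are below it.
- part_rack: A rack like the full one, holding only five vials, in another lane; to be left alone. Origin at the centre of its underside.
- part_tag_edge (a point): A flip tag like the full rack's, on the rack that is part filled; this point is the middle of its free edge, 55 mm from the hinge pin.
- empty_rack: A rack like the full one, without vials, in another lane; to be left alone. Origin at the centre of its underside.
- empty_tag_edge (a point): A flip tag like the full rack's, on the rack that is empty; this point is the middle of its free edge, 55 mm from the hinge pin.
- stray_vial: A single capped vial standing on the bench right of the bay, 23 mm across, 61 mm high; origin at the centre of its underside.
- reagent: Amber bottle standing on the bench right of the bay, 64 mm across, 130 mm high; origin at the centre of its underside.
- tip_box: Blue box of pipette tips on the bench left of the bay, 85 x 120 mm, 61 mm high; origin at the centre of its underside.
Things that resemble listed ones, but are neither listed nor needed, are in the scene too. What is shaped like the reagent but green or yellow is not meant.

How it is judged:
By the outcome, as a careful person would: the job done as asked, in the order asked, and still so for the second after the job is handed in, with the robot touching nothing.
It also fails if it takes over 48 s, if anything falls off the work surface, if the arm or the gripper's body presses on something with over 40 N, if the wrist force passes 120 N, or if a joint passes its speed limit or range.

## Robot

A 7-joint arm with a two-finger parallel gripper is mounted at the origin on the work surface. World frame = base frame: x ahead of the robot, y to its left, z up, the work surface at z = 0. Lengths are in m, angles in rad, forces in N, time in s.
With the tool pointing down it reaches from about 0.35 to 0.775 m from the base axis. Payload 3.1 kg.
Tool frame: the origin (TCP) lies on the centre line of the jaws, within the pads' length; the fingertips stand 22 mm ahead of it and the grasp point (between the pads) lies 3 mm ahead of it; z points along the fingers, y is the direction in which the jaws open and shut (so a half turn about z gives the same grasp; the last joint's range is limited). The gripper opens to 85 mm and grips with 20 to 120 N. Pads are 22 mm wide; open, the fingers measure 114 mm over their backs; the gripper's body (76 mm by 85 mm) begins 54 mm behind the grasp point. The pads swing forward as they close: fully open they stand 13 mm farther back than shut.
Start: joints at [-1.269, 0.311, 0.014, 1.512, -0.004, 1.319, -0.027], TCP at [0.185, 0.518, 0.253] pointing down, gripper open.
Joint ranges: [-2.7, 2.7], [-0.3, 1.91], [-1.27, 1.3], [0.12, 2.57], [-1.44, 4.58], [0.2, 2.03], [-3.05, 3.05]. Speed limits (rad/s): [2.79, 2.79, 3.14, 3.14, 3.14, 3.14, 3.14].

## Interface

Orientations are given as a unit quaternion [w, x, y, z].
In Python, from station import bot gives the robot as it stands.
- The arm moves only by the tool carry_out, never from a script. Its arguments are lists of equal length, an entry for each row: "linear": the shift along the tool's x, y, z each as a share of 150 mm, from -1 to 1, a list of three; "dr": the turn, a rotation vector about the tool's x, y, z each as a share of 120 degrees, from -1 to 1, a list of three; "jaw": the gripper command: -1 is shut, 1 is fully open, values between are in proportion. A call has 1 to 5 rows; each row shifts and turns the commanded pose from where the row before left it, along the tool's axes as they then stand; what a row does not reach is not made up. A row lasts 1/10 s, in which the tool goes at most 50 mm and 8.59 degrees, less where a joint would pass 70% of its speed; a pose out of reach is approached as far as the arm can. A call with a number of a shift or a turn outside -1 to 1 is refused whole. A call with a gripper value outside its range is refused whole. The fingers move at their own pace and stop on an object; "grip_force" is the grip in N (left out, the last holds). Time passes only in rows, so rows that do not move let the fingers close. It gives the time, the measured TCP pose, the force and the opening at its end, in the units of the state.
- bot.read_state(): the state, without advancing time (a new reading comes with each control period).
- bot.capture(name): name is "side" or "top" or "wrist"; returns a dict with "image" (480x640x3 uint8, red, green, blue), "fx", "fy", "cx", "cy" (pixels), "world_to_cam" (4x4, takes a point from world to camera coordinates). Camera axes: x right, y down, z forward; pixel columns grow to the right and rows downward; lengths in m; the calibration is good to about 2 mm. A picture is of the moment at which its call begins. There is no depth.
- bot.sign_off(): hands the job in, once; it reports no verdict.
The state is a dict: "clock": time; "joint_pos": joint angles; "dq": joint speeds; "joint_torque": joint torques, N m; "position": TCP position; "tcp_rot": TCP orientation; "ft_force": force on the tool from outside, world axes, zero at the start; "ft_torque": the same for the moment, N m; "width": finger opening in m.
Only numpy, scipy, OpenCV 4.12 (cv2) and the standard library are available. Lean on these libraries where they do the work, as an engineer would, in place of code of your own. Each camera call takes 0.05 s, during which the arm holds its last target.

## Working session

There is one attempt and no reset: what is moved stays moved. The work goes in short steps, Python scripts to look and compute and a tool call to move; the robot and the scene stay as the last step left them, time stands still between calls to the robot, and variables do not carry over. Pictures are saved under pics/ and viewed, and the job is handed in when it is done.

Besides the shell and the picture viewer there is one more tool, called by a JSON object that holds its "op" and its "data", one argument or row to a line. carry_out: Moves the arm, as the interface text tells. Its arguments: {"type":"object","properties":{"linear":{"type":"array"},"dr":{"type":"array"},"jaw":{"type":"array"},"grip_force":{"type":"number"}},"required":["linear","dr","jaw"]}

```bash
ls; mkdir -p pics; python3 - <<'E'
from station import bot
import cv2,numpy as np
s=bot.read_state()
for k in s: print(k,np.round(s[k],3))
for n in ("side","top","wrist"):
    c=bot.capture(n); cv2.imwrite(f"pics/{n}0.png",c["image"][:,:,::-1])
    print(n,c["fx"],c["cx"],c["cy"]); print(np.round(c["world_to_cam"],4).tolist())
    np.savez(f"pics/{n}0.npz",**c)
E
```

```text
pics
clock 0.0
joint_pos [-1.269  0.312  0.014  1.513 -0.004  1.319 -0.027]
dq [ 0.001  0.001 -0.001  0.001 -0.001  0.001  0.001]
joint_torque [-0.0000e+00 -3.7991e+01  1.4600e-01 -2.3059e+01  1.2000e-02  1.4000e-02
 -0.0000e+00]
position [0.185 0.517 0.252]
tcp_rot [-0.     0.171  0.985 -0.001]
ft_force [ 0.248 -0.119 -0.025]
ft_torque [0.046 0.034 0.006]
width 0.085
side 460.7872625100676 312.31378457086964 236.63329251597546
[[0.6731, -0.7395, 0.0013, -0.4323], [-0.3951, -0.3611, -0.8447, 0.3206], [0.6251, 0.5681, -0.5353, 0.6001], [0.0, 0.0, 0.0, 1.0]]
top 434.8897024127165 315.5219463612102 237.22984740234958
[[-0.0186, -0.9993, -0.0337, 0.0222], [-0.9875, 0.0236, -0.1556, 0.6084], [0.1563, 0.0304, -0.9872, 0.9456], [0.0, 0.0, 0.0, 1.0]]
wrist 339.7986605007955 317.08168241881316 236.61370687255715
[[0.3369, 0.9415, -0.0028, -0.5482], [0.9039, -0.3225, 0.2809, -0.0362], [0.2636, -0.0972, -0.9597, 0.3804], [0.0, 0.0, 0.0, 1.0]]
```

View pics/top0.png

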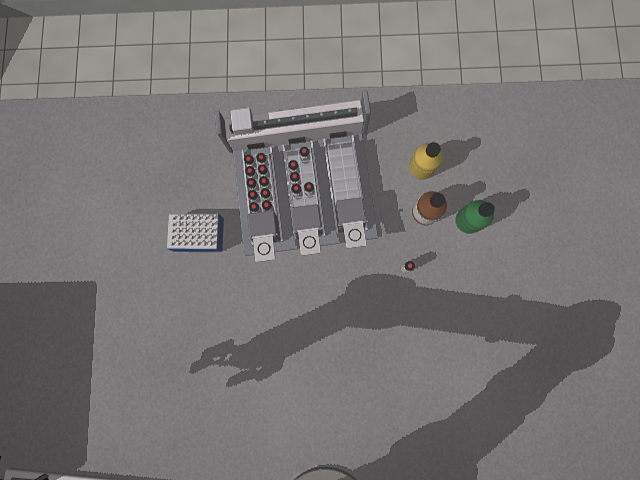

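View pics/side0.png

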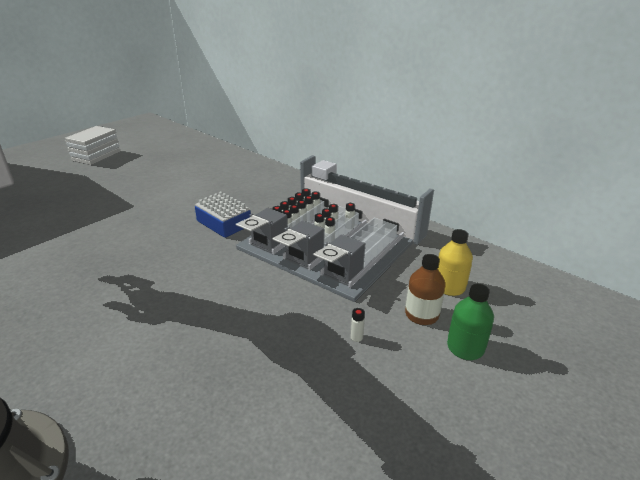

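View pics/wrist0.png

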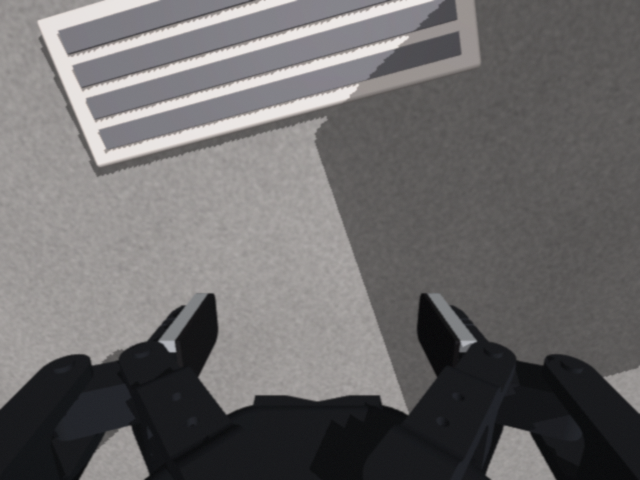

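The three candidates for the full rack in the top view are the racks with tags at (263,248) with 10 caps, (309,241) with 5 caps, and (354,234) with none. By the description I want the left one, so I'll check it in a close crop.

```bash
python3 - <<'E'
import cv2,numpy as np
t=cv2.imread("pics/top0.png")[130:270,215:390]; s=cv2.imread("pics/side0.png")[180:300,225:425]
cv2.imwrite("pics/c_t.png",cv2.resize(t,None,fx=4,fy=4,interpolation=cv2.INTER_CUBIC))
cv2.imwrite("pics/c_s.png",cv2.resize(s,None,fx=4,fy=4,interpolation=cv2.INTER_CUBIC))
E
```

```text
(no output)
```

View pics/c_t.png

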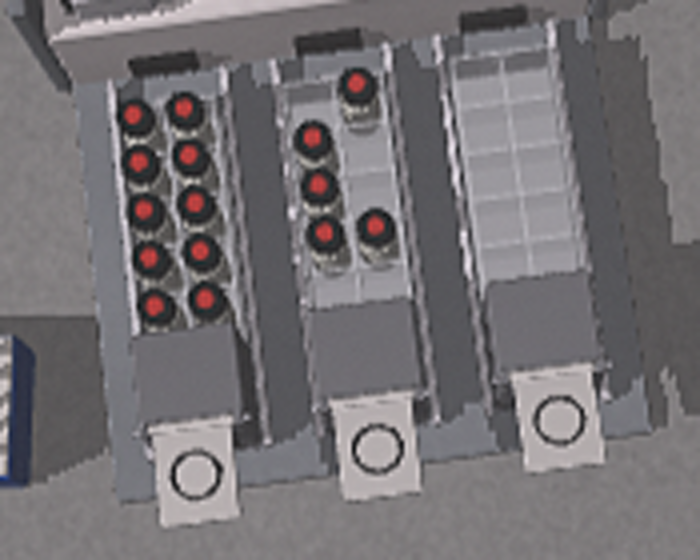

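View pics/c_s.png

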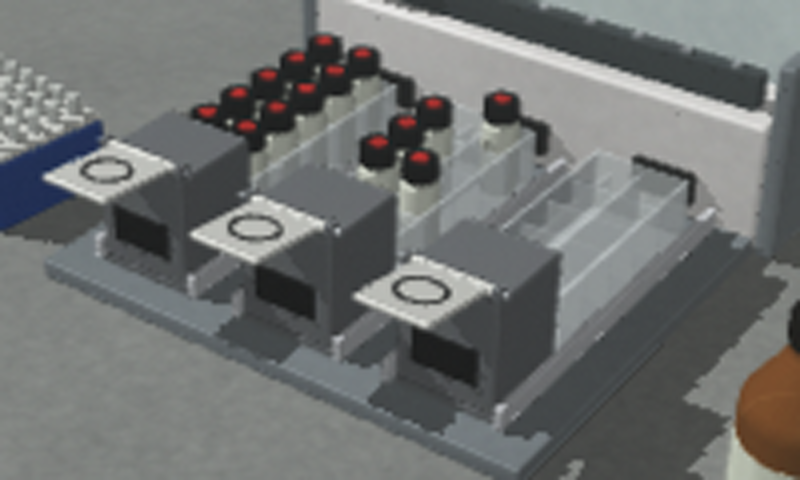

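The crop shows ten caps in the left rack, one in every cell, so that is the full rack. Its tag is at crop pixel (195,475), full-image (264,249). Next I'll measure the tag corners in both views.

```bash
cat > h.py <<'E'
import cv2,numpy as np
def ld(f): return dict(np.load(f))
def P(c):
    K=np.array([[float(c["fx"]),0,float(c["cx"])],[0,float(c["fy"]),float(c["cy"])],[0,0,1]]); return K@c["world_to_cam"][:3]
def proj(c,X):
    q=P(c)@np.append(X,1); return q[:2]/q[2]
def tri(c1,p1,c2,p2):
    X=cv2.triangulatePoints(P(c1),P(c2),np.array(p1,float).reshape(2,1),np.array(p2,float).reshape(2,1))[:,0]; X=X[:3]/X[3]
    return X, np.linalg.norm(proj(c1,X)-p1),np.linalg.norm(proj(c2,X)-p2)
def plane(c,p,z):
    M=P(c);A=M[:,:3];o=-np.linalg.solve(A,M[:,3]);d=np.linalg.solve(A,np.array([p[0],p[1],1.]));return o+d*(z-o[2])/d[2]
E
python3 - <<'E'
from h import *
T=ld("pics/top0.npz");S=ld("pics/side0.npz")
def quads(c,x0,x1,y0,y1,thr):
    im=c["image"].astype(int); m=((im.min(2)>thr)&(im.max(2)-im.min(2)<25)).astype(np.uint8)
    r=np.zeros_like(m); r[y0:y1,x0:x1]=m[y0:y1,x0:x1]
    cs,_=cv2.findContours(r,0,2); out=[]
    for k in cs:
        if cv2.contourArea(k)>80:
            h=cv2.convexHull(k); e=0.5
            q=h
            while len(q)>4: e+=.25;q=cv2.approxPolyDP(h,e,True)
            out.append((cv2.contourArea(k),q[:,0].tolist()))
    return out
print(quads(T,240,380,215,270,150)); print(quads(S,230,360,205,265,150))
# side-caps red centroids
for n,c in(("T",T),("S",S)):
    h=cv2.cvtColor(c["image"],cv2.COLOR_RGB2HSV); m=cv2.inRange(h,(0,150,90),(8,255,255))|cv2.inRange(h,(172,150,90),(180,255,255))
    _,_,st,ce=cv2.connectedComponentsWithStats(m); print(n,[(round(a),*np.round(b,1).tolist()) for a,b in zip(st[1:,4],ce[1:])])
E
```

```text
[(449.0, [[272, 234], [274, 258], [256, 261], [252, 237]]), (450.0, [[317, 228], [319, 252], [301, 254], [297, 230]]), (452.0, [[362, 221], [365, 245], [346, 247], [343, 223]])]
[(286.5, [[314, 254], [328, 244], [348, 251], [331, 261]]), (250.5, [[305, 235], [288, 245], [273, 239], [288, 229]]), (217.5, [[268, 221], [250, 230], [236, 224], [252, 215]])]
T [(12, 303.5, 150.5), (11, 260.5, 156.6), (12, 247.8, 158.3), (12, 292.5, 164.0), (13, 261.6, 168.4), (11, 249.2, 170.2), (10, 294.0, 175.8), (12, 263.2, 180.3), (13, 250.5, 181.8), (11, 308.4, 186.1), (12, 295.7, 187.8), (12, 264.5, 192.5), (11, 251.6, 193.9), (13, 265.8, 204.5), (11, 253.2, 206.2), (14, 409.7, 265.5)]
S [(6, 305.5, 189.7), (5, 298.6, 193.8), (3, 315.0, 193.0), (6, 308.5, 197.3), (6, 291.5, 198.3), (7, 301.3, 201.4), (6, 284.5, 202.7), (6, 333.0, 205.5), (5, 350.4, 204.2), (8, 276.5, 207.5), (7, 293.7, 206.4), (9, 286.3, 210.9), (6, 326.5, 210.3), (9, 319.2, 215.0), (9, 329.6, 218.7), (20, 358.2, 311.4)]
```

```bash
python3 - <<'E'
from h import *
T=ld("pics/top0.npz");S=ld("pics/side0.npz")
names=["hingeR","freeR","freeL","hingeL"]
for nm,t,s in(("full",[(272,234),(274,258),(256,261),(252.5,237)],[(268,221),(250,230),(236,224),(252,215)]),
 ("part",[(317,228),(319,252),(301,254),(297,230)],[(305,235),(288,245),(273,239),(288,229)])):
  for n,a,b in zip(names,t,s):
    X,e1,e2=tri(T,a,S,b); print(nm,n,np.round(X*1000,1),round(e1,2),round(e2,2))
prs=[((260.5,156.6),(315,193)),((247.8,158.3),(305.5,189.7)),((265.8,204.5),(286.3,210.9)),((253.2,206.2),(276.5,207.5))]
c=[]
for a,b in prs:
    X,e1,e2=tri(T,a,S,b);c.append(X); print("cap",np.round(X*1000,1),round(e1,2),round(e2,2), np.round(1000*plane(T,a,.080),1))
for p in [(260.5,156.6),(247.8,158.3),(265.8,204.5),(253.2,206.2)]: pass
q=[plane(T,a,.080) for a,_ in prs]
d=(q[0]+q[1]-q[2]-q[3])/2; print("lane dir yaw deg",np.degrees(np.arctan2(d[1],d[0])),np.linalg.norm(d))
E
```

```text
full hingeR [612.3 103.2  88.8] 0.35 0.32
full freeR [558.3  98.9  92.3] 0.09 0.08
full freeL [552.9 137.7  93.6] 0.28 0.26
full hingeL [605.9 146.6  89.8] 0.01 0.01
part hingeR [623.    3.9  90.3] 0.35 0.33
part freeR [5.698e+02 3.000e-01 9.320e+01] 0.5 0.49
part freeL [566.5  39.5  91.9] 0.48 0.46
part hingeL [619.5  48.5  88. ] 0.0 0.0
cap [794.3 130.5  78.6] 0.28 0.24 [793.3 130.7  80. ]
cap [791.1 159.6  78.9] 0.35 0.29 [790.1 159.9  80. ]
cap [681.8 117.9  79.5] 0.55 0.48 [680.7 118.6  80. ]
cap [678.6 146.5  79. ] 0.47 0.41 [677.6 147.   80. ]
lane dir yaw deg 6.318784970536754 0.11327062391169719
```

Both views agree. The full tag's hinge is at about (609,125,89) mm, matching the 88 mm given. The free edge is at about (555,118,93), so q is about 0.08, and the lane yaw is about 6.3°. The part rack's tag matches too. Next comes a planning helper that turns target tip poses into row numbers.

```bash
cat >> h.py <<'E'
from scipy.spatial.transform import Rotation as R, Slerp
PSI=np.radians(6.3); U=np.array([np.cos(PSI),np.sin(PSI),0]); V=np.array([-np.sin(PSI),np.cos(PSI),0]); Z=np.array([0,0,1.])
HINGE=np.array([.6095,.125,.088])
def rot(tilt):  # tilt deg: fingers from down towards +lane
    t=np.radians(tilt); z=U*np.sin(t)-Z*np.cos(t); y=V; x=np.cross(y,z); return np.column_stack([x,y,z])
def lane(p,tilt): # tip point in lane coords relative to hinge (u,v,world z) in mm -> TCP pos
    tip=HINGE*[1,1,0]+U*p[0]/1e3+V*p[1]/1e3+Z*p[2]/1e3
    return tip-rot(tilt)[:,2]*.022
def st():
    from station import bot
    s=bot.read_state(); q=np.array(s["tcp_rot"]); return s,np.array(s["position"]),R.from_quat(q[[1,2,3,0]])
def show():
    s,p,r=st(); z=r.as_matrix()[:,2]; tip=p+z*.022; d=tip-HINGE
    print("t %.2f tip lane u %.1f v %.1f z %.1f tilt %.1f F(u,v,z) %.1f %.1f %.1f w %.3f"%(s["clock"],d@U*1e3,d@V*1e3,tip[2]*1e3,np.degrees(np.arctan2(z@U,-z[2])),*[np.dot(s["ft_force"],k) for k in(U,V,Z)],s["width"]),"q",np.round(s["joint_pos"],2))
def plan(wps,start=None):
    """wps: list of (p_lane,tilt,nrows)"""
    s,p,r=st()
    if start is not None: p,r=lane(*start),R.from_matrix(rot(start[1]))
    for pl,t,n in wps:
        pt,rt=lane(pl,t),R.from_matrix(rot(t)); sl=Slerp([0,1],R.concatenate([r,rt]))
        for i in range(n):
            a,b=i/n,(i+1)/n; r0,r1=sl(a),sl(b); dp=r0.inv().apply((pt-p)/n); dr=(r0.inv()*r1).as_rotvec(degrees=True)
            print("lin",np.round(dp*1e3/150,3).tolist(),"dr",np.round(dr/120,4).tolist(),"| mm %.1f deg %.1f"%(np.linalg.norm(dp)*1e3,np.linalg.norm(dr)))
        p,r=pt,rt
E
python3 - <<'E'
from h import *
show(); plan([((-140,0,150),20,13)])
E
```

```text
t 0.15 tip lane u -378.7 v 436.5 z 230.5 tilt -0.0 F(u,v,z) 0.2 -0.4 -0.4 w 0.085 q [-1.27  0.31  0.01  1.51 -0.    1.32 -0.03]
lin [-0.205, -0.149, 0.042] dr [-0.003, -0.0126, -0.0165] | mm 38.5 deg 2.5
lin [-0.198, -0.156, 0.047] dr [-0.003, -0.0126, -0.0165] | mm 38.5 deg 2.5
lin [-0.191, -0.163, 0.051] dr [-0.003, -0.0126, -0.0165] | mm 38.5 deg 2.5
lin [-0.184, -0.17, 0.055] dr [-0.003, -0.0126, -0.0165] | mm 38.5 deg 2.5
lin [-0.177, -0.177, 0.058] dr [-0.003, -0.0126, -0.0165] | mm 38.5 deg 2.5
lin [-0.169, -0.183, 0.062] dr [-0.003, -0.0126, -0.0165] | mm 38.5 deg 2.5
lin [-0.161, -0.189, 0.065] dr [-0.003, -0.0126, -0.0165] | mm 38.5 deg 2.5
lin [-0.152, -0.195, 0.068] dr [-0.003, -0.0126, -0.0165] | mm 38.5 deg 2.5
lin [-0.144, -0.201, 0.071] dr [-0.003, -0.0126, -0.0165] | mm 38.5 deg 2.5
lin [-0.135, -0.206, 0.073] dr [-0.003, -0.0126, -0.0165] | mm 38.5 deg 2.5
lin [-0.126, -0.211, 0.075] dr [-0.003, -0.0126, -0.0165] | mm 38.5 deg 2.5
lin [-0.116, -0.216, 0.077] dr [-0.003, -0.0126, -0.0165] | mm 38.5 deg 2.5
lin [-0.107, -0.22, 0.079] dr [-0.003, -0.0126, -0.0165] | mm 38.5 deg 2.5
```

{"op": "carry_out", "data": {
  "linear": [
    [-0.205, -0.149, 0.042],
    [-0.198, -0.156, 0.047],
    [-0.191, -0.163, 0.051],
    [-0.184, -0.17, 0.055],
    [-0.177, -0.177, 0.058]
  ],
  "dr": [
    [-0.003, -0.0126, -0.0165],
    [-0.003, -0.0126, -0.0165],
    [-0.003, -0.0126, -0.0165],
    [-0.003, -0.0126, -0.0165],
    [-0.003, -0.0126, -0.0165]
  ],
  "jaw": [-1, -1, -1, -1, -1]
}}

```text
clock: 0.65
position: [0.2927, 0.3594, 0.221]
tcp_rot: [0.068, 0.084, 0.994, 0.004]
ft_force: [0.2, -0.8, 0.7]
width: 0.0124
```

{"op": "carry_out", "data": {
  "linear": [
    [-0.169, -0.183, 0.062],
    [-0.161, -0.189, 0.065],
    [-0.152, -0.195, 0.068],
    [-0.144, -0.201, 0.071]
  ],
  "dr": [
    [-0.003, -0.0126, -0.0165],
    [-0.003, -0.0126, -0.0165],
    [-0.003, -0.0126, -0.0165],
    [-0.003, -0.0126, -0.0165]
  ],
  "jaw": [-1, -1, -1, -1]
}}

```text
clock: 1.05
position: [0.3781, 0.2339, 0.1957]
tcp_rot: [0.122, 0.015, 0.992, 0.007]
ft_force: [0.2, -0.4, -0.2]
width: 0.0001
```

{"op": "carry_out", "data": {
  "linear": [
    [-0.135, -0.206, 0.073],
    [-0.126, -0.211, 0.075],
    [-0.116, -0.216, 0.077],
    [-0.107, -0.22, 0.079]
  ],
  "dr": [
    [-0.003, -0.0126, -0.0165],
    [-0.003, -0.0126, -0.0165],
    [-0.003, -0.0126, -0.0165],
    [-0.003, -0.0126, -0.0165]
  ],
  "jaw": [-1, -1, -1, -1]
}}

```text
clock: 1.45
position: [0.4636, 0.1083, 0.1704]
tcp_rot: [0.174, -0.055, 0.983, 0.011]
ft_force: [0.0, 0.4, 0.2]
width: 0.0004
```

```bash
python3 - <<'E'
from h import *
show(); plan([((-140,0,150),50,5)])
E
```

```text
t 1.45 tip lane u -139.3 v -0.5 z 149.7 tilt 20.1 F(u,v,z) 0.1 0.4 0.2 w 0.000 q [-0.73  0.01  0.42  2.15  0.1   0.64  1.3 ]
lin [0.015, 0.001, 0.003] dr [0.0003, -0.0498, 0.0001] | mm 2.4 deg 6.0
lin [0.016, 0.001, 0.002] dr [0.0003, -0.0498, 0.0001] | mm 2.4 deg 6.0
lin [0.016, 0.001, 0.0] dr [0.0003, -0.0498, 0.0001] | mm 2.4 deg 6.0
lin [0.016, 0.001, -0.002] dr [0.0003, -0.0498, 0.0001] | mm 2.4 deg 6.0
lin [0.015, 0.001, -0.003] dr [0.0003, -0.0498, 0.0001] | mm 2.4 deg 6.0
```

{"op": "carry_out", "data": {
  "linear": [
    [0.015, 0.001, 0.003],
    [0.016, 0.001, 0.002],
    [0.016, 0.001, 0.0],
    [0.016, 0.001, -0.002],
    [0.015, 0.001, -0.003]
  ],
  "dr": [
    [0, -0.05, 0],
    [0, -0.05, 0],
    [0, -0.05, 0],
    [0, -0.05, 0],
    [0, -0.05, 0]
  ],
  "jaw": [-1, -1, -1, -1, -1]
}}

```text
clock: 1.95
position: [0.462, 0.0963, 0.1677]
tcp_rot: [0.343, -0.043, 0.938, 0.001]
ft_force: [-0.1, -1.2, 0.4]
width: -0.0002
```

```bash
python3 - <<'E'
from h import *
from station import bot
show()
for n in ("side","wrist"): cv2.imwrite(f"pics/{n}1.png",bot.capture(n)["image"][:,:,::-1])
a=cv2.imread("pics/side1.png")[150:300,180:380]
cv2.imwrite("pics/side1c.png",cv2.resize(a,None,fx=4,fy=4,interpolation=cv2.INTER_CUBIC))
E
```

```text
t 1.95 tip lane u -135.6 v -13.2 z 150.8 tilt 40.1 F(u,v,z) -0.3 -1.1 0.4 w -0.000 q [-0.57 -0.1   0.15  2.44  1.09  0.28  0.26]
```

View pics/side1c.png

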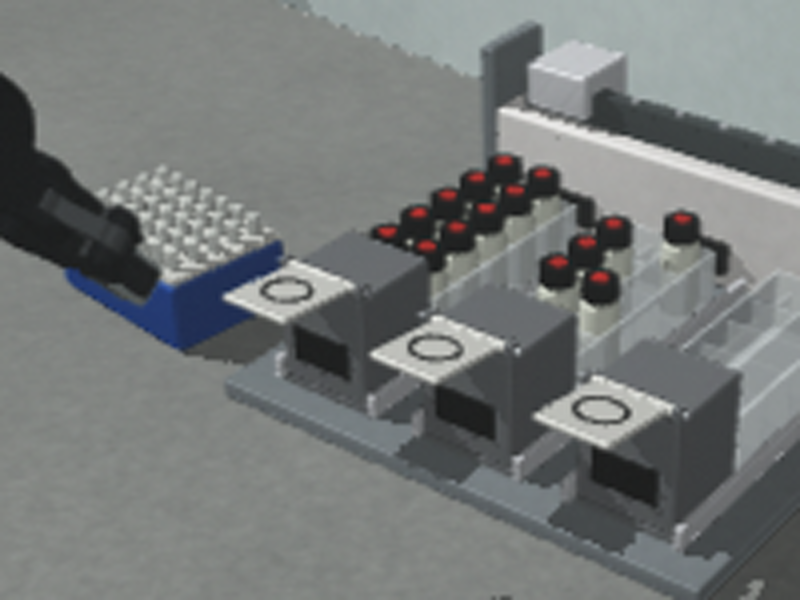

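View pics/wrist1.png

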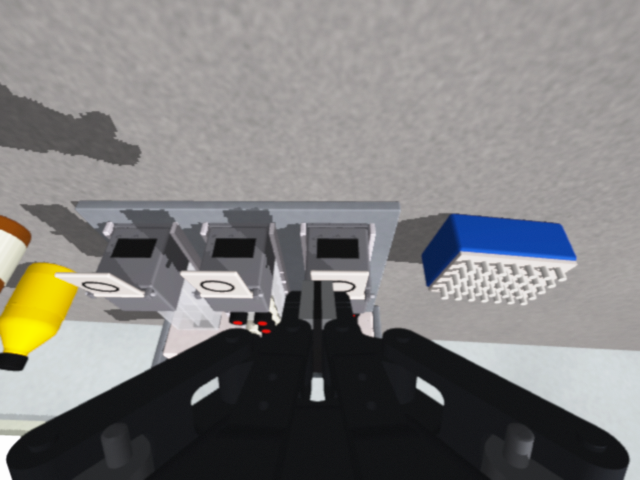

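Tilt reaches about 40°, where joint 6 nears its limit, and that is enough. The side crop shows the finger tip at (150,290), in front of and above the level of the full tag (285,290), with nothing disturbed. Next I go to the low position in front of the tag.

```bash
cat >> h.py <<'E'
def tipc(q,tilt,r=43.,gap=0.):
    """tip centre (u,z) so that the finger drives the tag at angle q(rad)"""
    t=np.radians(tilt); f=np.array([np.cos(t),np.sin(t)]); zt=np.array([np.sin(t),-np.cos(t)])
    e=np.array([-np.cos(q),np.sin(q)]); n=np.array([-np.sin(q),-np.cos(q)]); H=np.array([0,88.])
    if q<np.pi/2-t: return H+55*e+2*n+(55-r)*zt-(11+gap)*f
    if q<np.pi-t: return H+r*e+(2+gap)*n-11*f
    return H+r*e+(2+gap)*n+11*f
E
python3 - <<'E'
from h import *
show()
for d in range(5,181,15):
    print(d,np.round(tipc(np.radians(d),38),1))
plan([((-115,0,85),38,3),((-105,0,67),38,1),((-65,0,67),38,2)])
E
```

```text
t 2.05 tip lane u -136.4 v -13.7 z 149.9 tilt 39.9 F(u,v,z) 0.8 -0.2 -0.6 w 0.000 q [-0.57 -0.1   0.15  2.44  1.08  0.28  0.27]
5 [-56.2  74.6]
20 [-53.6  88.7]
35 [-47.5 101.7]
50 [-38.2 112.6]
65 [-28.7 119.4]
80 [-18.1 123.2]
95 [ -6.9 124.2]
110 [  4.2 122.3]
125 [ 14.4 117.6]
140 [ 23.  110.4]
155 [ 46.8 114.8]
170 [ 50.7 104.2]
lin [0.055, 0.034, 0.14] dr [-0.0063, 0.0054, -0.0005] | mm 23.1 deg 1.0
lin [0.053, 0.032, 0.141] dr [-0.0063, 0.0054, -0.0005] | mm 23.1 deg 1.0
lin [0.051, 0.03, 0.142] dr [-0.0063, 0.0054, -0.0005] | mm 23.1 deg 1.0
lin [0.021, 0.0, 0.136] dr [0.0, 0.0, 0.0] | mm 20.6 deg 0.0
lin [-0.105, 0.0, 0.082] dr [0.0, 0.0, 0.0] | mm 20.0 deg 0.0
lin [-0.105, 0.0, 0.082] dr [0.0, 0.0, 0.0] | mm 20.0 deg 0.0
```

{"op": "carry_out", "data": {
  "linear": [
    [0.055, 0.034, 0.14],
    [0.053, 0.032, 0.141],
    [0.051, 0.03, 0.142],
    [0, 0, 0]
  ],
  "dr": [
    [-0.0063, 0.0054, 0],
    [-0.0063, 0.0054, 0],
    [-0.0063, 0.0054, 0],
    [0, 0, 0]
  ],
  "jaw": [-1, -1, -1, -1]
}}

```text
clock: 2.45
position: [0.4799, 0.1048, 0.1205]
tcp_rot: [0.332, -0.049, 0.942, 0.007]
ft_force: [-0.1, 0.2, -0.6]
width: -0.0001
```

```bash
python3 - <<'E'
from h import *
show()
plan([((-105,0,67),38,2),((-65,0,67),38,3)])
E
```

```text
t 2.45 tip lane u -117.3 v -6.3 z 103.3 tilt 38.7 F(u,v,z) -0.0 0.2 -0.6 w -0.000 q [-0.25  0.07 -0.14  2.43  1.62  0.2  -0.26]
lin [0.043, 0.022, 0.12] dr [-0.0054, 0.0031, 0.0005] | mm 19.4 deg 0.8
lin [0.042, 0.021, 0.12] dr [-0.0054, 0.0031, 0.0005] | mm 19.4 deg 0.8
lin [-0.07, 0.0, 0.055] dr [0.0, 0.0, 0.0] | mm 13.3 deg 0.0
lin [-0.07, 0.0, 0.055] dr [0.0, 0.0, 0.0] | mm 13.3 deg 0.0
lin [-0.07, 0.0, 0.055] dr [0.0, 0.0, 0.0] | mm 13.3 deg 0.0
```

```bash
python3 - <<'E'
from h import *
plan([((-105,0,67),30,4)])
E
```

```text
lin [0.016, 0.011, 0.06] dr [-0.0027, 0.0182, 0.0] | mm 9.5 deg 2.2
lin [0.014, 0.011, 0.061] dr [-0.0027, 0.0182, 0.0] | mm 9.5 deg 2.2
lin [0.012, 0.01, 0.061] dr [-0.0027, 0.0182, 0.0] | mm 9.5 deg 2.2
lin [0.009, 0.01, 0.062] dr [-0.0027, 0.0182, 0.0] | mm 9.5 deg 2.2
```

{"op": "carry_out", "data": {
  "linear": [
    [0.016, 0.011, 0.06],
    [0.014, 0.011, 0.061],
    [0.012, 0.01, 0.061],
    [0.009, 0.01, 0.062],
    [0, 0, 0]
  ],
  "dr": [
    [-0.0027, 0.0182, 0],
    [-0.0027, 0.0182, 0],
    [-0.0027, 0.0182, 0],
    [-0.0027, 0.0182, 0],
    [0, 0, 0]
  ],
  "jaw": [-1, -1, -1, -1, -1]
}}

```text
clock: 2.95
position: [0.4956, 0.1129, 0.0882]
tcp_rot: [0.26, -0.051, 0.964, 0.015]
ft_force: [1.0, -0.8, 0.0]
width: 0.0001
```

```bash
python3 - <<'E'
from h import *
show()
plan([((-67,0,64),36,4)])
E
```

```text
t 2.95 tip lane u -103.5 v 0.5 z 69.2 tilt 30.2 F(u,v,z) 0.9 -0.9 0.0 w 0.000 q [ 0.07  0.2  -0.44  2.3   0.96  0.24  0.44]
lin [-0.045, -0.001, 0.038] dr [0.0001, -0.0121, -0.0004] | mm 8.8 deg 1.4
lin [-0.044, -0.001, 0.039] dr [0.0001, -0.0121, -0.0004] | mm 8.8 deg 1.4
lin [-0.043, -0.001, 0.04] dr [0.0001, -0.0121, -0.0004] | mm 8.8 deg 1.4
lin [-0.041, -0.001, 0.042] dr [0.0001, -0.0121, -0.0004] | mm 8.8 deg 1.4
```

{"op": "carry_out", "data": {
  "linear": [
    [-0.045, -0.001, 0.038],
    [-0.044, -0.001, 0.039],
    [-0.043, -0.001, 0.04],
    [-0.041, -0.001, 0.042],
    [0, 0, 0]
  ],
  "dr": [
    [0, -0.0121, 0],
    [0, -0.0121, 0],
    [0, -0.0121, 0],
    [0, -0.0121, 0],
    [0, 0, 0]
  ],
  "jaw": [-1, -1, -1, -1, -1]
}}

```text
clock: 3.45
position: [0.5284, 0.116, 0.0814]
tcp_rot: [0.309, -0.053, 0.95, 0.017]
ft_force: [-0.3, -0.1, -0.6]
width: -0.0002
```

```bash
python3 - <<'E'
from h import *
from station import bot
show()
for n in ("side","top"): 
    cv2.imwrite(f"pics/{n}2.png",bot.capture(n)["image"][:,:,::-1])
a=cv2.imread("pics/side2.png")[170:290,200:330];b=cv2.imread("pics/top2.png")[190:290,215:345]
cv2.imwrite("pics/c2.png",np.vstack([cv2.resize(x,None,fx=4,fy=4,interpolation=cv2.INTER_CUBIC) for x in(a,b)])[:,:][:600] if 0 else np.hstack([cv2.resize(x,(400,370),interpolation=cv2.INTER_CUBIC) for x in(a,b)]))
t=36
for d in range(5,181,15): print(d,np.round(tipc(np.radians(d),t),1))
E
```

```text
t 3.45 tip lane u -68.6 v -0.1 z 63.6 tilt 36.0 F(u,v,z) -0.3 -0.1 -0.6 w -0.000 q [-0.    0.26 -0.36  2.31  1.76  0.22 -0.34]
5 [-56.8  74.6]
20 [-54.2  88.8]
35 [-48.  101.7]
50 [-38.7 112.7]
65 [-28.9 119.7]
80 [-18.3 123.5]
95 [ -7.1 124.5]
110 [  3.9 122.6]
125 [ 14.1 117.9]
140 [ 22.8 110.7]
155 [ 47.  114.5]
170 [ 50.9 103.9]
```

View pics/c2.png

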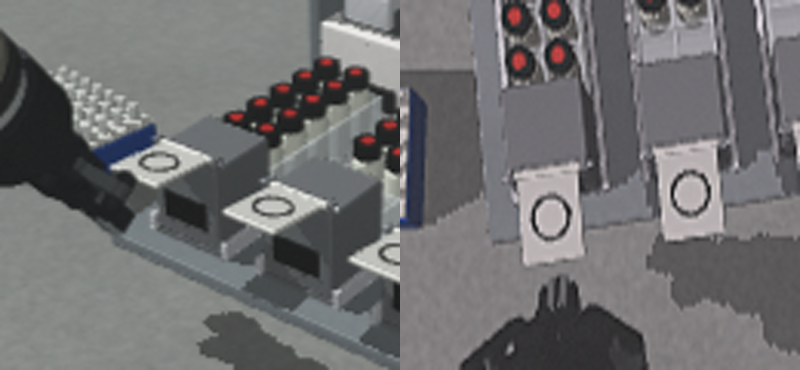

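The tip is just in front of and below the full tag's free edge and centred on it: (130,215) in the side half and (558,285) in the top half. Now I start lifting.

```bash
python3 - <<'E'
from h import *
w=[((-62,0,69),36,1)]
for d in (5,15,25,35): 
    u,z=tipc(np.radians(d),36); w.append(((u,0,z),36,1))
plan(w)
E
```

```text
lin [-0.058, 0.0, -0.001] dr [0.0002, -0.0002, -0.0001] | mm 8.6 deg 0.0
lin [-0.05, -0.0, -0.01] dr [0.0, 0.0, 0.0] | mm 7.7 deg 0.0
lin [-0.044, 0.0, -0.046] dr [0.0, 0.0, 0.0] | mm 9.6 deg 0.0
lin [-0.052, 0.0, -0.038] dr [0.0, 0.0, 0.0] | mm 9.6 deg 0.0
lin [-0.057, -0.0, -0.028] dr [0.0, 0.0, 0.0] | mm 9.6 deg 0.0
```

{"op": "carry_out", "data": {
  "linear": [
    [-0.058, 0.0, -0.001],
    [-0.05, 0.0, -0.01],
    [-0.044, 0.0, -0.046],
    [0, 0, 0]
  ],
  "dr": [
    [0, 0, 0],
    [0, 0, 0],
    [0, 0, 0],
    [0, 0, 0]
  ],
  "jaw": [-1, -1, -1, -1]
}}

```text
clock: 3.95
position: [0.5424, 0.1177, 0.103]
tcp_rot: [0.309, -0.051, 0.949, 0.018]
ft_force: [-0.1, -0.5, 0.6]
width: 0.0002
```

```bash
python3 - <<'E'
from h import *
show()
w=[]
for d in (25,35,45,55): 
    u,z=tipc(np.radians(d),36); w.append(((u,0,z),36,1))
plan(w)
from station import bot
for n in ("side","top"): 
    cv2.imwrite(f"pics/{n}3.png",bot.capture(n)["image"][:,:,::-1])
a=cv2.imread("pics/side3.png")[170:290,200:330];b=cv2.imread("pics/top3.png")[190:290,215:345]
cv2.imwrite("pics/c3.png",np.hstack([cv2.resize(x,(400,370),interpolation=cv2.INTER_CUBIC) for x in(a,b)]))
E
```

```text
t 3.95 tip lane u -54.6 v 0.1 z 85.3 tilt 36.1 F(u,v,z) -0.1 -0.5 0.6 w 0.000 q [ 0.03  0.24 -0.39  2.26  1.43  0.22  0.  ]
lin [-0.043, -0.001, -0.035] dr [0.0005, 0.0009, -0.0013] | mm 8.3 deg 0.2
lin [-0.057, -0.0, -0.028] dr [0.0, 0.0, 0.0] | mm 9.6 deg 0.0
lin [-0.061, -0.0, -0.018] dr [0.0, 0.0, 0.0] | mm 9.6 deg 0.0
lin [-0.062, 0.0, -0.007] dr [0.0, 0.0, 0.0] | mm 9.4 deg 0.0
```

View pics/c3.png

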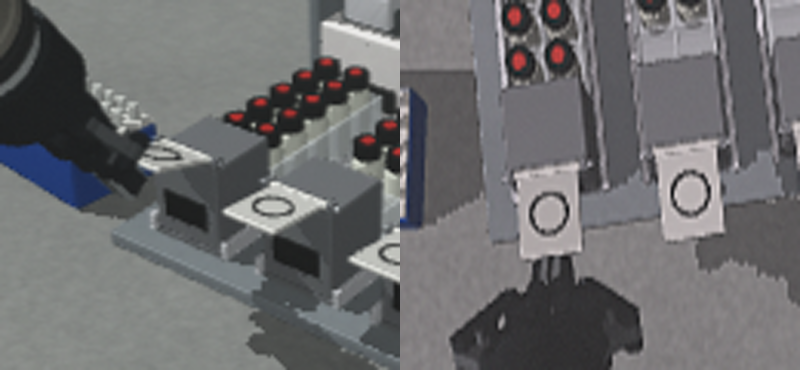

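The tip is hooked under the tag at (548,262) in the top half, and the tag has begun to rise. No force stands out, so I continue.

{"op": "carry_out", "data": {
  "linear": [
    [-0.043, 0, -0.035],
    [-0.057, 0, -0.028],
    [-0.061, 0, -0.018],
    [-0.062, 0, -0.007],
    [0, 0, 0]
  ],
  "dr": [
    [0, 0, 0],
    [0, 0, 0],
    [0, 0, 0],
    [0, 0, 0],
    [0, 0, 0]
  ],
  "jaw": [-1, -1, -1, -1, -1]
}}

```text
clock: 4.55
position: [0.5621, 0.1195, 0.1328]
tcp_rot: [0.309, -0.051, 0.949, 0.018]
ft_force: [0.1, 0.2, -0.1]
width: 0.0002
```

```bash
python3 - <<'E'
from h import *
show()
w=[]
for d in (65,75,85,95): 
    u,z=tipc(np.radians(d),36); w.append(((u,0,z),36,1))
plan(w)
from station import bot
for n in ("side","top"): 
    cv2.imwrite(f"pics/{n}4.png",bot.capture(n)["image"][:,:,::-1])
a=cv2.imread("pics/side4.png")[170:290,200:330];b=cv2.imread("pics/top4.png")[190:290,215:345]
cv2.imwrite("pics/c4.png",np.hstack([cv2.resize(x,(400,370),interpolation=cv2.INTER_CUBIC) for x in(a,b)]))
E
```

```text
t 4.55 tip lane u -34.7 v -0.2 z 115.0 tilt 36.1 F(u,v,z) 0.2 0.2 -0.1 w 0.000 q [ 0.15  0.22 -0.51  2.19  1.05  0.26  0.4 ]
lin [-0.05, 0.002, -0.002] dr [0.0004, 0.0007, -0.001] | mm 7.5 deg 0.2
lin [-0.049, 0.0, 0.012] dr [0.0, 0.0, 0.0] | mm 7.5 deg 0.0
lin [-0.046, 0.0, 0.02] dr [0.0, 0.0, 0.0] | mm 7.5 deg 0.0
lin [-0.042, -0.0, 0.027] dr [0.0, 0.0, 0.0] | mm 7.5 deg 0.0
```

View pics/c4.png

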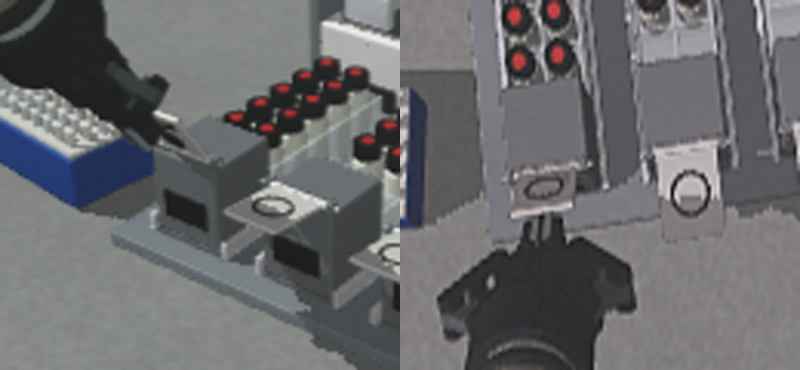

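The tag has turned to about 50°; its ring is foreshortened at (543,187) in the top half. I continue past vertical.

{"op": "carry_out", "data": {
  "linear": [
    [-0.05, 0.002, -0.002],
    [-0.049, 0, 0.012],
    [-0.046, 0, 0.02],
    [-0.042, 0, 0.027],
    [0, 0, 0]
  ],
  "dr": [
    [0, 0, 0],
    [0, 0, 0],
    [0, 0, 0],
    [0, 0, 0],
    [0, 0, 0]
  ],
  "jaw": [-1, -1, -1, -1, -1]
}}

```text
clock: 5.15
position: [0.59, 0.123, 0.1418]
tcp_rot: [0.309, -0.052, 0.95, 0.018]
ft_force: [0.2, -1.3, 0.1]
width: -0.0001
```

```bash
python3 - <<'E'
from h import *
show()
w=[]
for d,t in ((105,36),(115,36),(125,36),(135,36)): 
    u,z=tipc(np.radians(d),t); w.append(((u,0,z),t,1))
plan(w)
from station import bot
for n in ("side","top"): 
    cv2.imwrite(f"pics/{n}5.png",bot.capture(n)["image"][:,:,::-1])
a=cv2.imread("pics/side5.png")[170:290,200:330];b=cv2.imread("pics/top5.png")[190:290,215:345]
cv2.imwrite("pics/c5.png",np.hstack([cv2.resize(x,(400,370),interpolation=cv2.INTER_CUBIC) for x in(a,b)]))
E
```

```text
t 5.15 tip lane u -6.7 v 0.2 z 124.0 tilt 36.0 F(u,v,z) 0.1 -1.3 0.1 w -0.000 q [ 0.18  0.27 -0.55  2.11  0.98  0.3   0.5 ]
lin [-0.036, -0.001, 0.03] dr [0.0006, 0.0004, -0.0008] | mm 7.0 deg 0.1
lin [-0.03, 0.0, 0.04] dr [0.0, 0.0, 0.0] | mm 7.5 deg 0.0
lin [-0.022, 0.0, 0.045] dr [0.0, 0.0, 0.0] | mm 7.5 deg 0.0
lin [-0.014, -0.0, 0.048] dr [0.0, 0.0, 0.0] | mm 7.5 deg 0.0
```

View pics/c5.png

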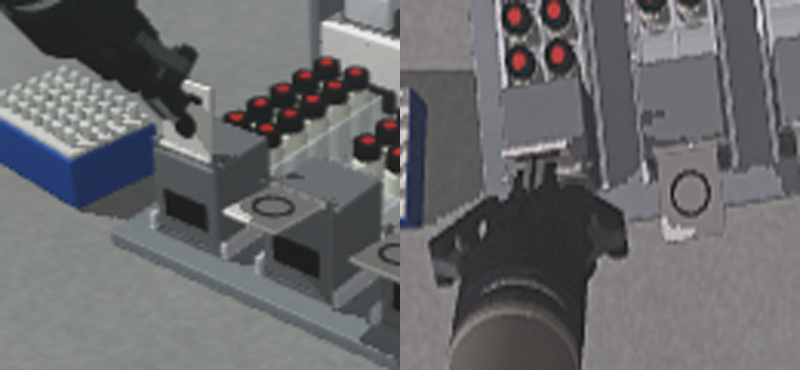

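Just past vertical: the plate stands at (200,115) in the side half. I keep pushing it over.

{"op": "carry_out", "data": {
  "linear": [
    [-0.036, 0, 0.03],
    [-0.03, 0, 0.04],
    [-0.022, 0, 0.045],
    [-0.014, 0, 0.048],
    [0, 0, 0]
  ],
  "dr": [
    [0, 0, 0],
    [0, 0, 0],
    [0, 0, 0],
    [0, 0, 0],
    [0, 0, 0]
  ],
  "jaw": [-1, -1, -1, -1, -1]
}}

```text
clock: 5.75
position: [0.616, 0.1257, 0.13]
tcp_rot: [0.308, -0.052, 0.95, 0.018]
ft_force: [-1.2, -0.1, -0.6]
width: -0.0003
```

```bash
python3 - <<'E'
from h import *
show()
w=[]
for d,t,r in ((150,36,25),(160,36,30),(170,36,35),(178,36,40)): 
    u,z=tipc(np.radians(d),t,r); print(u,z); w.append(((u,0,z),t,1))
plan(w)
from station import bot
for n in ("side","top"): 
    cv2.imwrite(f"pics/{n}6.png",bot.capture(n)["image"][:,:,::-1])
a=cv2.imread("pics/side6.png")[170:290,200:330];b=cv2.imread("pics/top6.png")[190:290,215:345]
cv2.imwrite("pics/c6.png",np.hstack([cv2.resize(x,(400,370),interpolation=cv2.INTER_CUBIC) for x in(a,b)]))
E
```

```text
t 5.75 tip lane u 19.4 v 0.0 z 112.2 tilt 36.0 F(u,v,z) -1.2 -0.0 -0.6 w -0.000 q [ 0.15  0.33 -0.51  2.06  1.04  0.3   0.46]
29.549822032735392 108.69768858278609
36.405925275050336 106.60562731655908
43.020161938217846 102.51293949958418
48.80502102548325 97.86039929735544
lin [-0.041, -0.0, 0.058] dr [0.0004, -0.0004, -0.0005] | mm 10.7 deg 0.1
lin [-0.029, -0.0, 0.038] dr [0.0, 0.0, 0.0] | mm 7.2 deg 0.0
lin [-0.02, -0.0, 0.048] dr [0.0, 0.0, 0.0] | mm 7.8 deg 0.0
lin [-0.013, -0.0, 0.048] dr [0.0, 0.0, 0.0] | mm 7.4 deg 0.0
```

View pics/c6.png

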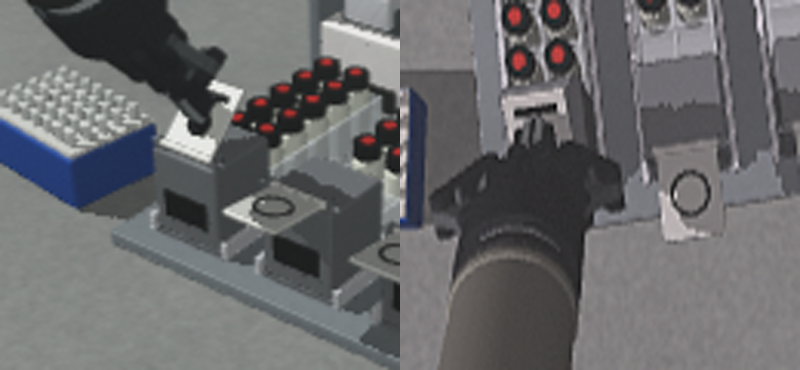

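The bar of the other face now shows at (535,107) in the top half. I lower it further.

{"op": "carry_out", "data": {
  "linear": [
    [-0.041, 0, 0.058],
    [-0.029, 0, 0.038],
    [-0.02, 0, 0.048],
    [0, 0, 0]
  ],
  "dr": [
    [0, 0, 0],
    [0, 0, 0],
    [0, 0, 0],
    [0, 0, 0]
  ],
  "jaw": [-1, -1, -1, -1]
}}

```text
clock: 6.25
position: [0.6397, 0.1283, 0.1208]
tcp_rot: [0.308, -0.052, 0.95, 0.018]
ft_force: [0.3, -0.6, 0.6]
width: 0.0
```

```bash
python3 - <<'E'
from h import *
show()
w=[((46,0,100),36,1)]
for d,t,r in ((180,36,40),): 
    u,z=tipc(np.radians(d),t,r); print(u,z); w.append(((u,0,z),t,2))
plan(w)
from station import bot
for n in ("side","top"): 
    cv2.imwrite(f"pics/{n}7.png",bot.capture(n)["image"][:,:,::-1])
a=cv2.imread("pics/side7.png")[170:290,200:330];b=cv2.imread("pics/top7.png")[190:290,215:345]
cv2.imwrite("pics/c7.png",np.hstack([cv2.resize(x,(400,370),interpolation=cv2.INTER_CUBIC) for x in(a,b)]))
E
```

```text
t 6.25 tip lane u 43.3 v -0.0 z 103.0 tilt 36.0 F(u,v,z) 0.2 -0.6 0.6 w 0.000 q [ 0.12  0.38 -0.48  2.01  1.07  0.31  0.45]
48.89918693812442 96.4656377752172
lin [-0.003, 0.0, 0.026] dr [0.0004, -0.0001, -0.0007] | mm 4.0 deg 0.1
lin [-0.001, 0.0, 0.015] dr [0.0, 0.0, 0.0] | mm 2.3 deg 0.0
lin [-0.001, 0.0, 0.015] dr [0.0, 0.0, 0.0] | mm 2.3 deg 0.0
```

View pics/c7.png

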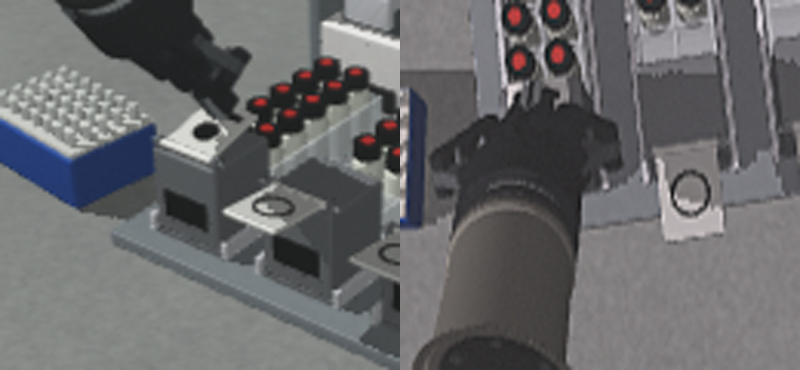

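{"op": "carry_out", "data": {
  "linear": [
    [-0.003, 0, 0.026],
    [0, 0, 0.015],
    [0, 0, 0.012],
    [0, 0, 0]
  ],
  "dr": [
    [0, 0, 0],
    [0, 0, 0],
    [0, 0, 0],
    [0, 0, 0]
  ],
  "jaw": [-1, -1, -1, -1]
}}

```text
clock: 6.75
position: [0.6438, 0.1289, 0.1148]
tcp_rot: [0.308, -0.052, 0.95, 0.017]
ft_force: [-1.1, 0.4, -0.1]
width: -0.0
```

```bash
python3 - <<'E'
from h import *
show()
from station import bot
for n in ("side","top"): 
    cv2.imwrite(f"pics/{n}8.png",bot.capture(n)["image"][:,:,::-1])
show()
a=cv2.imread("pics/side8.png")[170:290,200:330]
cv2.imwrite("pics/c8.png",cv2.resize(a,None,fx=6,fy=5,interpolation=cv2.INTER_CUBIC))
E
```

```text
t 6.75 tip lane u 47.4 v 0.2 z 97.0 tilt 36.0 F(u,v,z) -1.1 0.5 -0.1 w -0.000 q [ 0.11  0.4  -0.46  2.    1.1   0.3   0.42]
t 6.85 tip lane u 47.4 v 0.2 z 97.2 tilt 36.0 F(u,v,z) -0.9 0.1 -0.6 w 0.000 q [ 0.11  0.4  -0.46  2.    1.1   0.3   0.42]
```

View pics/c8.png

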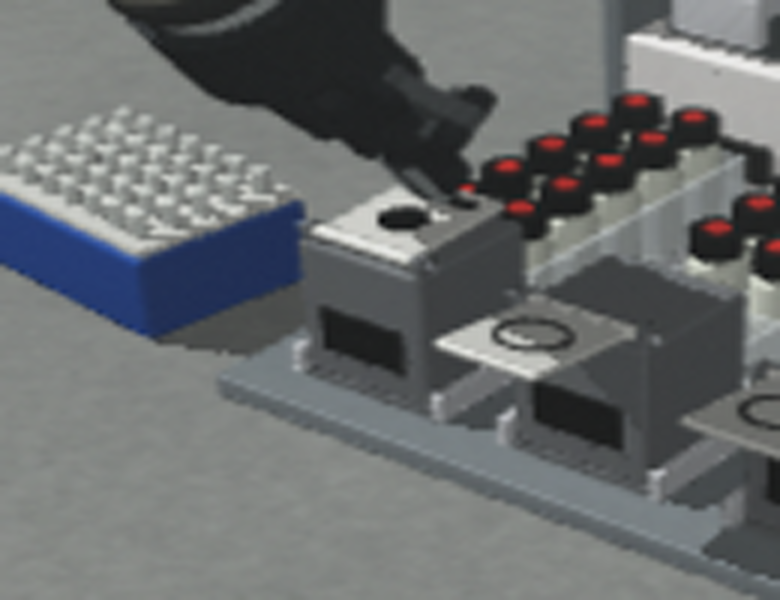

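The tag is nearly flat and shows the disc at (403,217), with no load at the wrist. I press down in 1 mm steps until there is light contact.

{"op": "carry_out", "data": {
  "linear": [
    [0.004, 0, 0.0054],
    [0, 0, 0]
  ],
  "dr": [
    [0, 0, 0],
    [0, 0, 0]
  ],
  "jaw": [-1, -1]
}}

```text
clock: 7.05
position: [0.6439, 0.129, 0.1141]
tcp_rot: [0.309, -0.052, 0.95, 0.018]
ft_force: [0.4, -0.5, 0.5]
width: -0.0001
```

{"op": "carry_out", "data": {
  "linear": [
    [0.004, 0, 0.0054],
    [0, 0, 0]
  ],
  "dr": [
    [0, 0, 0],
    [0, 0, 0]
  ],
  "jaw": [-1, -1]
}}

```text
clock: 7.25
position: [0.6438, 0.129, 0.113]
tcp_rot: [0.309, -0.052, 0.95, 0.018]
ft_force: [0.4, 0.6, 0.6]
width: -0.0002
```

```bash
python3 - <<'E'
from h import *
for i in range(3): show()
E
```

```text
t 7.25 tip lane u 47.5 v 0.2 z 95.2 tilt 36.0 F(u,v,z) 0.5 0.6 0.6 w -0.000 q [ 0.1   0.4  -0.46  2.    1.11  0.3   0.41]
t 7.25 tip lane u 47.5 v 0.2 z 95.2 tilt 36.0 F(u,v,z) 0.5 0.6 0.6 w -0.000 q [ 0.1   0.4  -0.46  2.    1.11  0.3   0.41]
t 7.25 tip lane u 47.5 v 0.2 z 95.2 tilt 36.0 F(u,v,z) 0.5 0.6 0.6 w -0.000 q [ 0.1   0.4  -0.46  2.    1.11  0.3   0.41]
```

{"op": "carry_out", "data": {
  "linear": [
    [0.004, 0, 0.0054],
    [0, 0, 0]
  ],
  "dr": [
    [0, 0, 0],
    [0, 0, 0]
  ],
  "jaw": [-1, -1]
}}

```text
clock: 7.45
position: [0.6439, 0.1291, 0.1124]
tcp_rot: [0.309, -0.052, 0.95, 0.017]
ft_force: [-2.1, -0.1, 3.2]
width: -0.0
```

```bash
python3 - <<'E'
from h import *
show()
from station import bot
cv2.imwrite("pics/side9.png",bot.capture("side")["image"][:,:,::-1])
a=cv2.imread("pics/side9.png")[195:255,235:325]
cv2.imwrite("pics/c9.png",cv2.resize(a,None,fx=8,fy=8,interpolation=cv2.INTER_CUBIC))
E
```

```text
t 7.45 tip lane u 47.6 v 0.3 z 94.6 tilt 36.0 F(u,v,z) -2.1 0.1 3.2 w -0.000 q [ 0.1   0.4  -0.45  2.01  1.11  0.29  0.4 ]
```

View pics/c9.png

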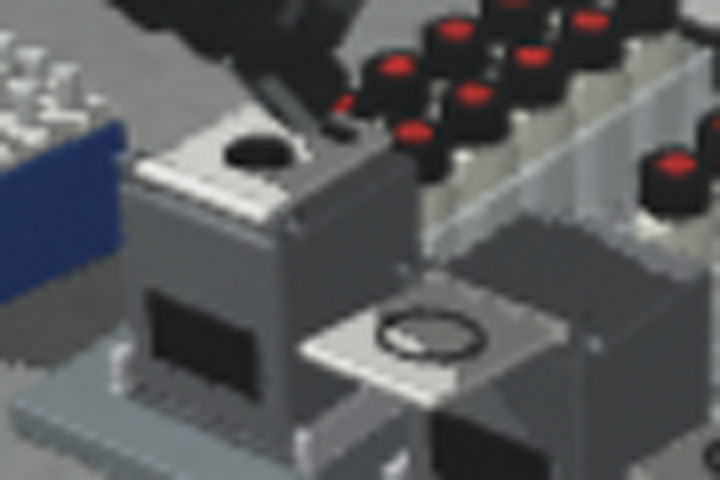

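Flat contact registered at 3.2 N up, and the tag lies flush with the disc at (258,152). I retract up, go back, and lower in front of the head.

```bash
python3 - <<'E'
from h import *
plan([((46,0,125),36,1),((-10,0,150),32,2),((-75,0,140),25,2),((-62,0,43),25,4)])
E
```

```text
lin [-0.11, -0.001, -0.17] dr [0.0004, 0.0003, -0.0003] | mm 30.4 deg 0.1
lin [0.097, 0.0, -0.177] dr [-0.0, 0.0167, 0.0] | mm 30.3 deg 2.0
lin [0.103, 0.0, -0.173] dr [-0.0, 0.0167, 0.0] | mm 30.3 deg 2.0
lin [0.192, -0.0, -0.086] dr [-0.0, 0.0292, -0.0] | mm 31.6 deg 3.5
lin [0.197, -0.0, -0.074] dr [0.0, 0.0292, 0.0] | mm 31.6 deg 3.5
lin [0.049, 0.0, 0.156] dr [0.0, 0.0, 0.0] | mm 24.5 deg 0.0
lin [0.049, 0.0, 0.156] dr [0.0, 0.0, 0.0] | mm 24.5 deg 0.0
lin [0.049, 0.0, 0.156] dr [0.0, 0.0, 0.0] | mm 24.5 deg 0.0
lin [0.049, 0.0, 0.156] dr [0.0, 0.0, 0.0] | mm 24.5 deg 0.0
```

{"op": "carry_out", "data": {
  "linear": [
    [-0.11, -0.001, -0.17],
    [0.097, 0, -0.177],
    [0.103, 0, -0.173],
    [0.192, 0, -0.086],
    [0.197, 0, -0.074]
  ],
  "dr": [
    [0, 0, 0],
    [0, 0.0167, 0],
    [0, 0.0167, 0],
    [0, 0.0292, 0],
    [0, 0.0292, 0]
  ],
  "jaw": [-1, -1, -1, -1, -1]
}}

```text
clock: 8.0
position: [0.5245, 0.1157, 0.1598]
tcp_rot: [0.215, -0.053, 0.975, 0.012]
ft_force: [-0.3, -0.9, 0.3]
width: -0.0002
```

```bash
python3 - <<'E'
from h import *
show()
from station import bot
for n in ("side","top"):
    c=bot.capture(n); cv2.imwrite(f"pics/{n}10.png",c["image"][:,:,::-1]); np.savez(f"pics/{n}10.npz",**c)
a=cv2.imread("pics/side10.png")[195:255,235:325];b=cv2.imread("pics/top10.png")[130:270,215:390]
cv2.imwrite("pics/c10.png",np.hstack([cv2.resize(x,(400,400),interpolation=cv2.INTER_CUBIC) for x in(a,b)]))
show();plan([((-62,0,43),25,4)])
E
```

```text
t 8.00 tip lane u -76.3 v 0.1 z 139.8 tilt 24.9 F(u,v,z) -0.4 -0.8 0.3 w -0.000 q [ 0.49  0.21 -0.87  2.06  0.49  0.57  0.97]
t 8.10 tip lane u -77.7 v -0.3 z 138.7 tilt 24.8 F(u,v,z) 0.7 0.4 -0.5 w 0.000 q [ 0.49  0.21 -0.87  2.06  0.49  0.57  0.97]
lin [0.043, 0.0, 0.156] dr [-0.0, -0.0005, -0.0] | mm 24.2 deg 0.1
lin [0.043, 0.0, 0.156] dr [-0.0, -0.0005, -0.0] | mm 24.2 deg 0.1
lin [0.044, 0.0, 0.156] dr [-0.0, -0.0005, -0.0] | mm 24.2 deg 0.1
lin [0.044, 0.0, 0.156] dr [-0.0, -0.0005, -0.0] | mm 24.2 deg 0.1
```

View pics/c10.png

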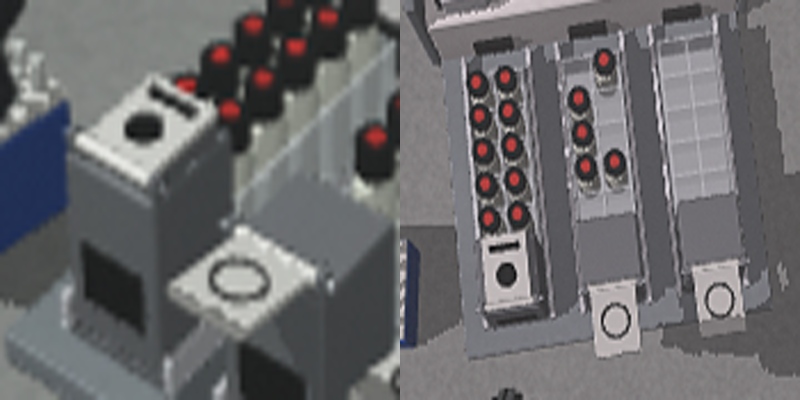

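The tag lies flat with disc and bar showing, at (505,275) in the top half and (145,125) in the side half. I'll check the angle by triangulating its corners, then descend.

```bash
python3 - <<'E'
from h import *
T=ld("pics/top10.npz");S=ld("pics/side10.npz")
def quad(c,x0,x1,y0,y1,thr=150):
    im=c["image"].astype(int); m=((im.min(2)>thr)&(im.max(2)-im.min(2)<25)).astype(np.uint8)
    r=np.zeros_like(m); r[y0:y1,x0:x1]=m[y0:y1,x0:x1]
    k=max(cv2.findContours(r,0,2)[0],key=cv2.contourArea); h=cv2.convexHull(k); e=.5;q=h
    while len(q)>4: e+=.25;q=cv2.approxPolyDP(h,e,True)
    return q[:,0]
t=quad(T,245,275,205,242); s=quad(S,245,290,200,232); print(t.tolist(),s.tolist())
# order: nearL: top view min x & max y ...
ot=[t[np.argmax(t@[1,-1])],t[np.argmax(t@[1,1])],t[np.argmin(t@[1,-1])],t[np.argmin(t@[1,1])]]
os=[s[np.argmax(s[:,0])],s[np.argmax(s[:,1])],s[np.argmin(s[:,0])],s[np.argmin(s[:,1])]]
for n,a,b in zip(["freeR","hingeR","hingeL","freeL"],ot,os):
    X,e1,e2=tri(T,a,S,b); print(n,np.round(X*1000,1),round(e1,2),round(e2,2))
E
```

```text
[[261, 205], [272, 235], [253, 238], [250, 214]] [[282, 210], [267, 222], [252, 216], [268, 206]]
freeR [680.6 129.5  78.1] 0.15 0.13
hingeR [610.1 103.6  87.1] 0.19 0.18
hingeL [604.2 145.5  88.3] 0.19 0.17
freeL [658.3 152.1  89.1] 0.26 0.23
```

{"op": "carry_out", "data": {
  "linear": [
    [0.043, 0, 0.156],
    [0.043, 0, 0.156],
    [0.044, 0, 0.156],
    [0.044, 0, 0.156],
    [0, 0, 0]
  ],
  "dr": [
    [0, 0, 0],
    [0, 0, 0],
    [0, 0, 0],
    [0, 0, 0],
    [0, 0, 0]
  ],
  "jaw": [-1, -1, -1, -1, -1]
}}

```text
clock: 8.6
position: [0.5396, 0.1169, 0.06]
tcp_rot: [0.213, -0.054, 0.976, 0.012]
ft_force: [-1.1, 0.1, -0.2]
width: -0.0
```

```bash
python3 - <<'E'
from h import *
show();plan([((-24,0,45),25,3)])
E
```

```text
t 8.60 tip lane u -61.2 v -0.3 z 40.0 tilt 24.6 F(u,v,z) -1.1 0.2 -0.2 w -0.000 q [ 0.21  0.39 -0.6   2.13  0.89  0.38  0.59]
lin [-0.08, 0.001, 0.024] dr [0.0001, -0.0011, 0.0001] | mm 12.5 deg 0.1
lin [-0.079, 0.001, 0.025] dr [0.0001, -0.0011, 0.0001] | mm 12.5 deg 0.1
lin [-0.079, 0.001, 0.025] dr [0.0001, -0.0011, 0.0001] | mm 12.5 deg 0.1
```

The left free corner (89 mm) is level with the hinge (88 mm), so the tag is flat. The right free corner's mask bled into a vial and I ignore it. Next, the expected travel from the deck's front edge.

```bash
python3 - <<'E'
from h import *
T=ld("pics/top10.npz")
g=cv2.cvtColor(T["image"],cv2.COLOR_RGB2GRAY).astype(float)
# bright/dark edge of the deck front: profile along columns between/left of the racks
a=cv2.imread("pics/top10.png")[225:270,235:300]
cv2.imwrite("pics/c11.png",cv2.resize(a,None,fx=12,fy=12,interpolation=cv2.INTER_CUBIC))
for p in [(244.5,255.8),(273.9,251.5),(284.5,250)]:
    d=plane(T,p,.012)-HINGE; print(p,"front edge u",round(d@U*1e3,1),"-> travel",round(d@U*1e3+55.5,1))
# rear stop: bay x=130 -> expected in image
E
```

```text
(244.5, 255.8) front edge u -29.4 -> travel 26.1
(273.9, 251.5) front edge u -28.4 -> travel 27.1
(284.5, 250) front edge u -28.2 -> travel 27.3
```

View pics/c11.png

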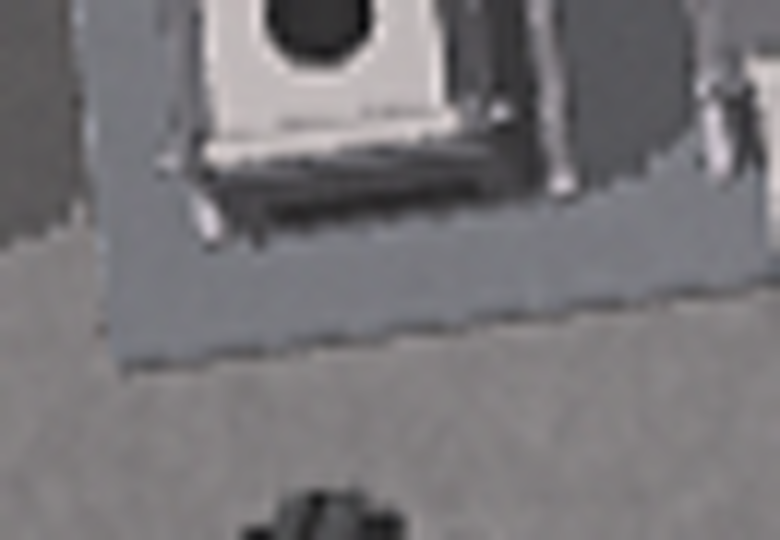

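{"op": "carry_out", "data": {
  "linear": [
    [-0.08, 0, 0.024],
    [-0.079, 0, 0.025],
    [-0.079, 0, 0.025],
    [0, 0, 0]
  ],
  "dr": [
    [0, 0, 0],
    [0, 0, 0],
    [0, 0, 0],
    [0, 0, 0]
  ],
  "jaw": [-1, -1, -1, -1]
}}

```text
clock: 9.0
position: [0.581, 0.1223, 0.0707]
tcp_rot: [0.218, -0.053, 0.974, 0.013]
ft_force: [0.9, 0.7, 0.3]
width: 0.0001
```

```bash
python3 - <<'E'
from h import *
show();plan([((-3,0,43),25,5)])
E
```

```text
t 9.00 tip lane u -19.2 v 0.5 z 50.8 tilt 25.2 F(u,v,z) 1.0 0.6 0.3 w 0.000 q [ 0.23  0.44 -0.62  2.03  0.86  0.44  0.65]
lin [-0.015, -0.001, 0.019] dr [0.0002, 0.0004, -0.0002] | mm 3.6 deg 0.1
lin [-0.015, -0.001, 0.019] dr [0.0002, 0.0004, -0.0002] | mm 3.6 deg 0.1
lin [-0.015, -0.001, 0.019] dr [0.0002, 0.0004, -0.0002] | mm 3.6 deg 0.1
lin [-0.015, -0.001, 0.019] dr [0.0002, 0.0004, -0.0002] | mm 3.6 deg 0.1
lin [-0.015, -0.001, 0.019] dr [0.0002, 0.0004, -0.0002] | mm 3.6 deg 0.1
```

Expected travel is about 27 mm. I advance slowly and watch the force.

{"op": "carry_out", "data": {
  "linear": [
    [-0.015, 0, 0.019],
    [-0.015, 0, 0.019],
    [-0.015, 0, 0.019],
    [-0.015, 0, 0.019]
  ],
  "dr": [
    [0, 0, 0],
    [0, 0, 0],
    [0, 0, 0],
    [0, 0, 0]
  ],
  "jaw": [-1, -1, -1, -1]
}}

```text
clock: 9.4
position: [0.5869, 0.1226, 0.0603]
tcp_rot: [0.212, -0.054, 0.976, 0.011]
ft_force: [-15.1, -1.1, 10.5]
width: 0.0003
```

```bash
python3 - <<'E'
from h import *
show();plan([((6,0,46),25,4)])
E
```

```text
t 9.40 tip lane u -13.5 v 0.1 z 40.3 tilt 24.6 F(u,v,z) -15.1 0.6 10.5 w 0.000 q [ 0.21  0.47 -0.61  2.01  0.88  0.44  0.65]
lin [-0.033, -0.0, 0.005] dr [-0.0002, -0.0009, 0.0001] | mm 5.0 deg 0.1
lin [-0.033, -0.0, 0.005] dr [-0.0002, -0.0009, 0.0001] | mm 5.0 deg 0.1
lin [-0.033, -0.0, 0.005] dr [-0.0002, -0.0009, 0.0001] | mm 5.0 deg 0.1
lin [-0.033, -0.0, 0.005] dr [-0.0002, -0.0009, 0.0001] | mm 5.0 deg 0.1
```

The force rose to 15 N with a downward drag, because my path descended while in contact. I back off and push level instead.

{"op": "carry_out", "data": {
  "linear": [
    [0.024, 0, -0.011],
    [0.024, 0, -0.011],
    [0, 0, 0]
  ],
  "dr": [
    [0, 0, 0],
    [0, 0, 0],
    [0, 0, 0]
  ],
  "jaw": [-1, -1, -1]
}}

```text
clock: 9.7
position: [0.5828, 0.1221, 0.062]
tcp_rot: [0.216, -0.054, 0.975, 0.012]
ft_force: [-0.1, -0.6, -0.2]
width: -0.0001
```

```bash
python3 - <<'E'
from h import *
show()
from station import bot
c=bot.capture("top");cv2.imwrite("pics/top12.png",c["image"][:,:,::-1])
show()
def red(im):
    h=cv2.cvtColor(im,cv2.COLOR_RGB2HSV); m=cv2.inRange(h,(0,150,90),(8,255,255))|cv2.inRange(h,(172,150,90),(180,255,255))
    _,_,s,ce=cv2.connectedComponentsWithStats(m); return ce[1:]
a=red(ld("pics/top10.npz")["image"]);b=red(c["image"])
for p in b[b[:,0]<270]:
    q=a[np.argmin(np.linalg.norm(a-p,axis=1))]; print(np.round(p,1),np.round(1e3*(plane(c,p,.08)-plane(c,q,.08))@U,1))
E
```

```text
t 9.70 tip lane u -17.6 v 0.1 z 42.0 tilt 25.0 F(u,v,z) -0.2 -0.6 -0.2 w -0.000 q [ 0.21  0.46 -0.6   2.03  0.88  0.43  0.64]
t 9.75 tip lane u -17.1 v 0.0 z 42.2 tilt 25.0 F(u,v,z) 0.1 -0.1 -0.2 w 0.000 q [ 0.21  0.46 -0.6   2.02  0.88  0.43  0.64]
[260.5 156.5] 0.3
[247.7 157.8] 1.2
[261.7 168.2] 0.4
[249.2 169.5] 1.5
[262.9 179.6] 1.7
[250.6 181.4] 1.0
[264.4 191.8] 1.8
[251.5 193.5] 0.6
[265.7 203.8] 1.7
[253.1 205.6] 1.3
```

{"op": "carry_out", "data": {
  "linear": [
    [-0.018, 0, 0.0085],
    [-0.018, 0, 0.0085],
    [-0.018, 0, 0.0085]
  ],
  "dr": [
    [0, 0, 0],
    [0, 0, 0],
    [0, 0, 0]
  ],
  "jaw": [-1, -1, -1]
}}

```text
clock: 10.05
position: [0.5889, 0.1228, 0.0606]
tcp_rot: [0.213, -0.054, 0.976, 0.011]
ft_force: [-15.9, -2.1, 12.1]
width: 0.0
```

```bash
python3 - <<'E'
from h import *
show()
E
```

```text
t 10.05 tip lane u -11.6 v 0.1 z 40.6 tilt 24.6 F(u,v,z) -16.1 -0.3 12.1 w 0.000 q [ 0.21  0.47 -0.61  2.01  0.88  0.44  0.65]
```

Level pushing still drags the face downward through arm compliance (12 N on z). I add a small upward correction.

{"op": "carry_out", "data": {
  "linear": [
    [-0.0056, 0, -0.012],
    [0, 0, 0]
  ],
  "dr": [
    [0, 0, 0],
    [0, 0, 0]
  ],
  "jaw": [-1, -1]
}}

```text
clock: 10.25
position: [0.5895, 0.1227, 0.0619]
tcp_rot: [0.213, -0.053, 0.976, 0.012]
ft_force: [-6.3, -0.4, 0.1]
width: -0.0001
```

```bash
python3 - <<'E'
from h import *
show()
from station import bot
c=bot.capture("side");cv2.imwrite("pics/side13.png",c["image"][170:290,200:330,::-1].repeat(6,0).repeat(6,1)[:600])
show()
E
```

```text
t 10.25 tip lane u -11.0 v -0.1 z 41.9 tilt 24.6 F(u,v,z) -6.3 0.2 0.1 w -0.000 q [ 0.22  0.47 -0.61  2.    0.87  0.44  0.65]
t 10.30 tip lane u -11.0 v -0.1 z 41.9 tilt 24.6 F(u,v,z) -6.2 0.9 0.7 w 0.000 q [ 0.22  0.47 -0.61  2.    0.87  0.44  0.65]
```

View pics/side13.png

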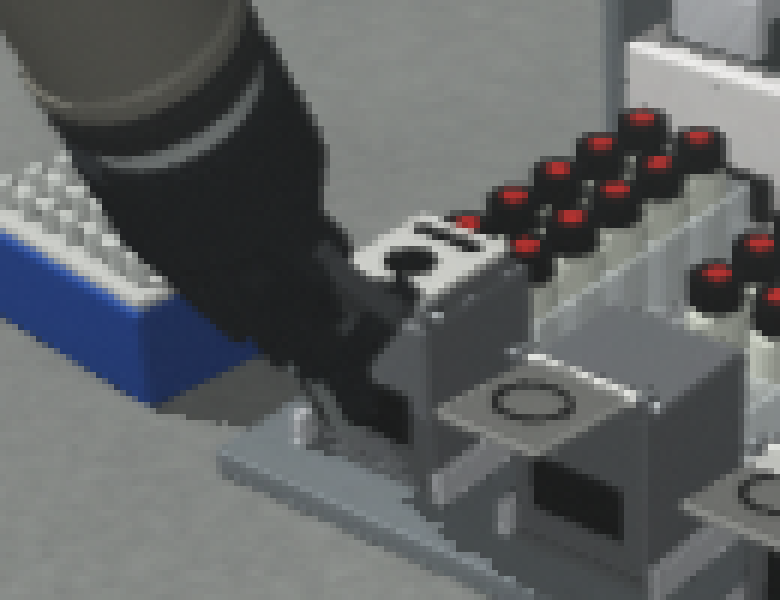

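Balanced now: 6 N push with no vertical force, and the tag is still flat. I continue level.

{"op": "carry_out", "data": {
  "linear": [
    [-0.0186, 0, 0.0073],
    [-0.0186, 0, 0.0073],
    [-0.0186, 0, 0.0073]
  ],
  "dr": [
    [0, 0, 0],
    [0, 0, 0],
    [0, 0, 0]
  ],
  "jaw": [-1, -1, -1]
}}

```text
clock: 10.6
position: [0.5984, 0.1232, 0.0621]
tcp_rot: [0.213, -0.053, 0.976, 0.011]
ft_force: [-5.1, -0.7, -2.6]
width: 0.0001
```

```bash
python3 - <<'E'
from h import *
show()
E
```

```text
t 10.60 tip lane u -2.1 v -0.6 z 42.1 tilt 24.6 F(u,v,z) -5.1 -0.2 -2.6 w 0.000 q [ 0.22  0.49 -0.61  1.98  0.87  0.46  0.67]
```

{"op": "carry_out", "data": {
  "linear": [
    [-0.018, 0.002, 0.009],
    [-0.018, 0.001, 0.009],
    [-0.018, 0, 0.009]
  ],
  "dr": [
    [0, 0, 0],
    [0, 0, 0],
    [0, 0, 0]
  ],
  "jaw": [-1, -1, -1]
}}

```text
clock: 10.9
position: [0.6074, 0.1247, 0.0619]
tcp_rot: [0.213, -0.053, 0.976, 0.011]
ft_force: [-5.5, -0.1, -0.2]
width: -0.0003
```

```bash
python3 - <<'E'
from h import *
show()
E
```

```text
t 10.90 tip lane u 7.0 v -0.1 z 41.9 tilt 24.6 F(u,v,z) -5.5 0.5 -0.2 w -0.000 q [ 0.22  0.5  -0.61  1.96  0.87  0.47  0.67]
```

{"op": "carry_out", "data": {
  "linear": [
    [-0.012, 0, 0.0056],
    [-0.012, 0, 0.0056]
  ],
  "dr": [
    [0, 0, 0],
    [0, 0, 0]
  ],
  "jaw": [-1, -1]
}}

```text
clock: 11.1
position: [0.6113, 0.1251, 0.0619]
tcp_rot: [0.213, -0.053, 0.976, 0.011]
ft_force: [-6.1, -0.6, -0.1]
width: -0.0
```

{"op": "carry_out", "data": {
  "linear": [
    [-0.012, 0, 0.0056]
  ],
  "dr": [
    [0, 0, 0]
  ],
  "jaw": [-1]
}}

```text
clock: 11.2
position: [0.6133, 0.1254, 0.062]
tcp_rot: [0.213, -0.053, 0.976, 0.011]
ft_force: [-6.4, -0.9, -0.9]
width: 0.0003
```

{"op": "carry_out", "data": {
  "linear": [
    [-0.012, 0, 0.0056]
  ],
  "dr": [
    [0, 0, 0]
  ],
  "jaw": [-1]
}}

```text
clock: 11.3
position: [0.6152, 0.1256, 0.0619]
tcp_rot: [0.213, -0.053, 0.976, 0.011]
ft_force: [-11.1, -0.4, 2.0]
width: -0.0003
```

```bash
python3 - <<'E'
from h import *
show()
E
```

```text
t 11.30 tip lane u 14.9 v -0.0 z 41.9 tilt 24.6 F(u,v,z) -11.1 0.8 2.0 w -0.000 q [ 0.22  0.52 -0.61  1.94  0.86  0.48  0.68]
```

The force is rising, perhaps the stop. I confirm with 1 mm steps.

{"op": "carry_out", "data": {
  "linear": [
    [-0.006, 0, 0.0028],
    [0, 0, 0]
  ],
  "dr": [
    [0, 0, 0],
    [0, 0, 0]
  ],
  "jaw": [-1, -1]
}}

```text
clock: 11.5
position: [0.6152, 0.1256, 0.0619]
tcp_rot: [0.212, -0.053, 0.976, 0.011]
ft_force: [-10.8, -1.1, 3.4]
width: -0.0001
```

```bash
python3 - <<'E'
from h import *
show()
E
```

```text
t 11.50 tip lane u 14.9 v -0.1 z 41.9 tilt 24.5 F(u,v,z) -10.8 0.0 3.4 w -0.000 q [ 0.22  0.52 -0.62  1.93  0.86  0.48  0.69]
```

{"op": "carry_out", "data": {
  "linear": [
    [-0.014, 0, 0.003],
    [0, 0, 0]
  ],
  "dr": [
    [0, 0, 0],
    [0, 0, 0]
  ],
  "jaw": [-1, -1]
}}

```text
clock: 11.7
position: [0.6154, 0.1257, 0.0618]
tcp_rot: [0.211, -0.053, 0.976, 0.01]
ft_force: [-17.3, -2.2, 9.4]
width: -0.0003
```

```bash
python3 - <<'E'
from h import *
show()
from station import bot
for n in ("side","top"):
    c=bot.capture(n);np.savez(f"pics/{n}14.npz",**c);cv2.imwrite(f"pics/{n}14.png",c["image"][:,:,::-1])
def red(im):
    h=cv2.cvtColor(im,cv2.COLOR_RGB2HSV); m=cv2.inRange(h,(0,150,90),(8,255,255))|cv2.inRange(h,(172,150,90),(180,255,255))
    _,_,s,ce=cv2.connectedComponentsWithStats(m); return ce[1:]
a=red(ld("pics/top10.npz")["image"]);b=red(c["image"])
f=lambda a:np.mean([plane(c,p,.08) for p in a[a[:,0]<272]],0)
print(len(b[b[:,0]<272]),"mean shift mm u,v",1e3*(f(b)-f(a))@U,1e3*(f(b)-f(a))@V)
a=cv2.imread("pics/side14.png")[175:265,235:345];b=cv2.imread("pics/top14.png")[125:270,215:330]
cv2.imwrite("pics/c14.png",np.hstack([cv2.resize(x,(400,450),interpolation=cv2.INTER_CUBIC) for x in(a,b)]))
E
```

```text
t 11.70 tip lane u 15.0 v -0.1 z 41.8 tilt 24.3 F(u,v,z) -17.5 -0.3 9.4 w -0.000 q [ 0.22  0.52 -0.62  1.93  0.86  0.49  0.69]
10 mean shift mm u,v 29.28010596631202 -0.2630278626193383
```

View pics/c14.png

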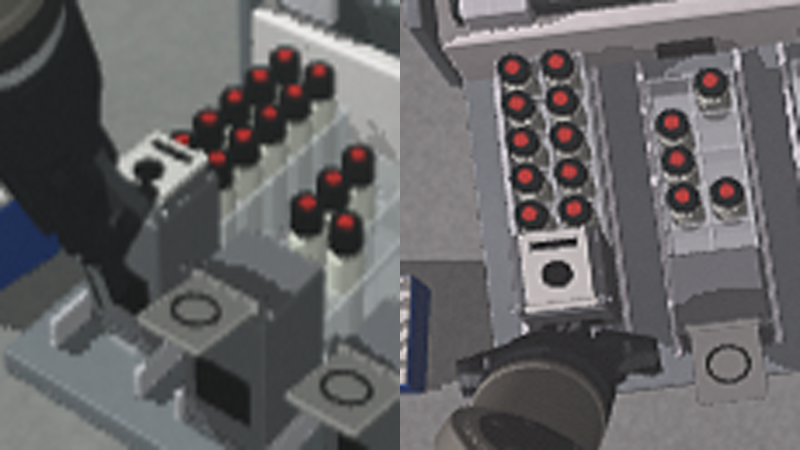

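The force rises to 17 N with no motion after 29 mm of travel, so the rack is on the stop. The rear of the rack meets the stop row at (540,45) in the top half, and the tag is still flat. I retreat level, then up.

{"op": "carry_out", "data": {
  "linear": [
    [0.024, 0, -0.011],
    [0.06, 0, -0.028],
    [0.12, 0, -0.056],
    [0.15, 0, -0.07],
    [0.1, 0, -0.047]
  ],
  "dr": [
    [0, 0, 0],
    [0, 0, 0],
    [0, 0, 0],
    [0, 0, 0],
    [0, 0, 0]
  ],
  "jaw": [-1, -1, -1, -1, -1]
}}

```text
clock: 12.3
position: [0.546, 0.1187, 0.0655]
tcp_rot: [0.217, -0.054, 0.975, 0.013]
ft_force: [0.1, 0.3, -0.1]
width: -0.0003
```

```bash
python3 - <<'E'
from h import *
show(); plan([((-90,0,190),15,5)])
E
```

```text
t 12.30 tip lane u -54.5 v 0.8 z 45.6 tilt 25.1 F(u,v,z) 0.1 0.3 -0.1 w -0.000 q [ 0.22  0.39 -0.61  2.12  0.88  0.39  0.6 ]
lin [-0.044, -0.001, -0.194] dr [0.0002, 0.0168, -0.0] | mm 29.8 deg 2.0
lin [-0.037, -0.001, -0.195] dr [0.0002, 0.0168, -0.0] | mm 29.8 deg 2.0
lin [-0.03, -0.001, -0.197] dr [0.0002, 0.0168, -0.0] | mm 29.8 deg 2.0
lin [-0.023, -0.001, -0.198] dr [0.0002, 0.0168, -0.0] | mm 29.8 deg 2.0
lin [-0.016, -0.001, -0.198] dr [0.0002, 0.0168, -0.0] | mm 29.8 deg 2.0
```

{"op": "carry_out", "data": {
  "linear": [
    [-0.044, 0, -0.194],
    [-0.037, 0, -0.195],
    [-0.03, 0, -0.197],
    [-0.023, 0, -0.198],
    [0, 0, 0]
  ],
  "dr": [
    [0, 0.0168, 0],
    [0, 0.0168, 0],
    [0, 0.0168, 0],
    [0, 0.0168, 0],
    [0, 0, 0]
  ],
  "jaw": [-1, -1, -1, -1, -1]
}}

```text
clock: 12.8
position: [0.5259, 0.1172, 0.1877]
tcp_rot: [0.153, -0.054, 0.987, 0.01]
ft_force: [1.2, -0.5, 1.0]
width: 0.0001
```

```bash
python3 - <<'E'
from h import *
show()
from station import bot
for n in ("side","top"):
    c=bot.capture(n);np.savez(f"pics/{n}15.npz",**c);cv2.imwrite(f"pics/{n}15.png",c["image"][:,:,::-1])
def red(im):
    h=cv2.cvtColor(im,cv2.COLOR_RGB2HSV); m=cv2.inRange(h,(0,150,90),(8,255,255))|cv2.inRange(h,(172,150,90),(180,255,255))
    _,_,s,ce=cv2.connectedComponentsWithStats(m); return ce[1:]
a0=red(ld("pics/top0.npz")["image"]);b0=red(c["image"]);m0=red(ld("pics/top14.npz")["image"])
f=lambda a:np.mean([plane(c,p,.08) for p in a[a[:,0]<272]],0)
print("total u,v",1e3*(f(b0)-f(a0))@U,1e3*(f(b0)-f(a0))@V,"since push",1e3*(f(b0)-f(m0))@U)
print("others",np.round(a0[a0[:,0]>272].tolist(),1).tolist(),np.round(b0[b0[:,0]>272],1).tolist())
# bay x from deck front edge (-125)
d=np.mean([plane(c,p,.012)@U for p in [(244.5,255.8),(273.9,251.5),(284.5,250)]])
q=b0[b0[:,0]<272]; print("mean cap bay x",1e3*f(b0)@U-1e3*d-125)
a=cv2.imread("pics/side15.png")[170:270,235:365];b=cv2.imread("pics/top15.png")[125:270,215:380]
cv2.imwrite("pics/c15.png",np.hstack([cv2.resize(x,(400,400),interpolation=cv2.INTER_CUBIC) for x in(a,b)]))
E
```

```text
t 12.80 tip lane u -77.3 v 1.4 z 166.7 tilt 17.7 F(u,v,z) 1.2 -0.6 1.0 w 0.000 q [ 0.53  0.26 -0.94  1.9   0.4   0.81  1.07]
total u,v 29.278015214379867 -0.325783741870846 since push -0.040483341536822044
others [[303.5, 150.5], [292.5, 164.0], [294.0, 175.8], [308.4, 186.1], [295.7, 187.8], [409.7, 265.5]] [[303.5, 150.5], [292.5, 164.0], [294.0, 175.8], [308.4, 186.1], [295.7, 187.8], [409.7, 265.5]]
mean cap bay x 59.685176380782536
```

View pics/c15.png

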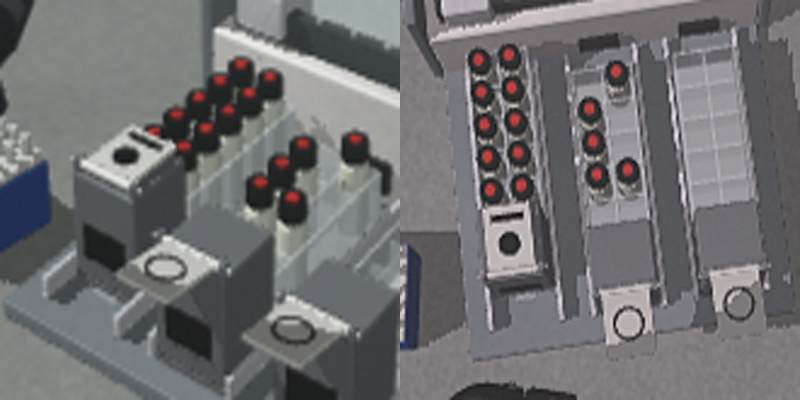

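View pics/top15.png

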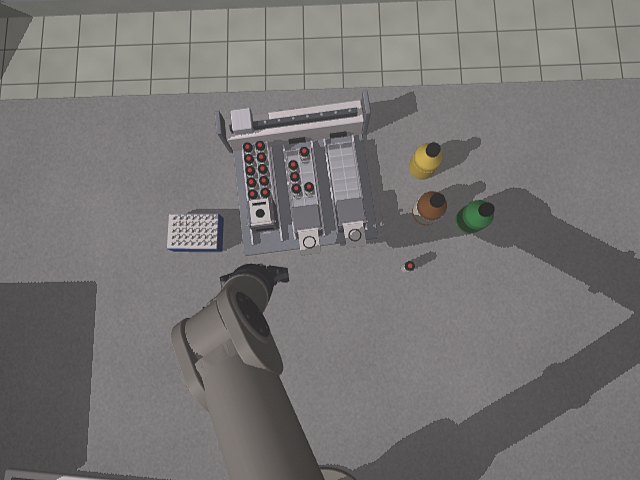

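Home is cross-checked: the mean cap is at bay x ≈ 59.7, and the cell block's centre is about 31 mm behind the rack's origin, which puts the origin at about 28.7 against 27.5. That agrees within calibration. The other racks' caps and the stray vial have not shifted at all. Handing in.

```bash
python3 - <<'E'
from station import bot
print(bot.sign_off())
E
```

```text
the job is handed in; nothing more can be done
None
```

The full rack (left lane, ten vials) is against the rear stop, and its tag is turned over and lies flat on the head, showing the disc and bar. I turned the tag first with the closed fingertips, then pushed the rack home. The job was handed in at about 13 s with the arm clear of everything.

**Tag:** it went flat under about 3 N. In two views its left free corner stood level with the hinge, 89 against 88 mm. The right corner's mask ran into a vial, so that reading was thrown out. After the push I checked the tag only by eye, and it still looked flat.

**Rack:** it slid 29.3 mm with about 5 to 6 N. It then stopped dead while the push rose to 17 N, and it did not spring back when I withdrew. The camera estimates disagree slightly: the deck edge predicted 26 to 27 mm of travel. The vial caps, assuming the cells fill the rack behind the head, put the origin at about x = +28.7 mm against the nominal 27.5. That is about what the 2 mm calibration allows.

**Push force:** at the start of the push, and again at the stop, the fingertip dragged down on the head's face, with up to 12 N vertical and 17 N level. I backed off once at the start and corrected the path; at the stop I withdrew.

**Everything else:** the part-filled rack's vials and the stray vial showed no shift in the top view. The empty rack, the other tags, the bottles and the tip box looked unmoved by eye.

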